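# Seat the core carrier against the measuring rail

## Task

The metal carrier with the strapped-in core tube lies askew in front of the measuring rail. Slide it over the worktop by pushing it near its two ends in turn until it lies parallel and flush against the rail, so that it holds in both orange feeler pins of the rail, and leave it there. Press gently, never with more than 20 N against the rail, do not lift or tip the carrier, and leave the red-capped jar, the flask and the crucible where they stand.

Things in the scene. Friction and masses are not known exactly. Their poses are not given: they have to be found in the camera images.
- core_carrier: Loose straight aluminium channel, 64 mm wide (its x), 320 mm long (its y), side walls 28 mm high with flat outer faces at x = +-32 mm; a white tube with blue caps is fixed in it, top 49 mm high. 0.28 to 0.52 kg; sliding it takes 1 to 6 N. Origin: centre of its underside, which lies on the worktop. Its +x side goes against the rail.
- rail_stand: Fixed grey base plate, 75 x 360 x 10 mm, carrying an adjustable aluminium rail along its front. +x points away from the robot, square to the plate's front edge (the push direction), y along the plate, z up. Origin on the worktop, 20 mm in front of the plate's front edge, at the middle of its length.
- rail_nominal (a point): Middle of the rail's front face (the side turned to the stand's -x) if it were set at zero, 17 mm up. The rail, rigid, 360 mm long, top 33 mm up, is clamped in slots with two black knobs (37 mm high): its true face stands up to 18 mm before or behind this point and up to 0.04 rad out of square. That is not reported and must be felt.
- pin_left (a joint): Orange sprung feeler pin, 9 mm across, at height 17 mm in the rail's front face, 100 mm from its middle towards +y. Value in m: 0 when it stands out 6 mm from the face, 0.006 when pushed in flush. Weak spring: about 0.5 N when flush.
- pin_right (a joint): The same pin 100 mm from the rail's middle towards -y.
- red_jar: Loose round sample jar with a red cap, 45 mm across, 63 mm high; origin at the centre of its underside. A bystander.
- flask: Loose conical flask with an orange stopper, 67 mm across, 106 mm high; origin at the centre of its underside. A bystander.
- crucible: Loose white crucible, 44 mm across, 36 mm high; origin at the centre of its underside. A bystander.

How it is judged (in metres and radians):
At the end, for the whole second after the job is handed in: The carrier lies at rest, flat on the worktop, flush against the rail: it holds both feeler pins in to within 1.5 mm of flush (each over 0.0045). It is parallel to the base plate within 0.065 rad, its origin 9 to 55 mm in front of the stand's (value of joint each of pin_left, pin_right above 0.0045 m and angle between the y axis of core_carrier and the y axis of rail_stand, either way round below 0.065 rad and x of core_carrier in the frame of rail_stand between -0.055 and -0.009 m and angle between core_carrier's own z axis and vertical below 0.03 rad and height (world z) of core_carrier below 0.004 m and linear speed of core_carrier below 0.01 m/s and angular speed of core_carrier below 0.05 rad/s); the robot touches nothing.
It fails at once if the carrier bears on the rail with more than 20 N (contact force between core_carrier and rail_stand above 20 N).
It fails at once if the carrier is lifted more than 12 mm or tipped more than 0.15 rad (height (world z) of core_carrier above 0.012 m or angle between core_carrier's own z axis and vertical above 0.15 rad).
It fails at once if the red-capped jar is moved more than 20 mm or tipped over (distance of red_jar from where it was at the start of the episode above 0.02 m or angle between red_jar's own z axis and vertical above 0.3 rad).
It fails at once if the flask is moved more than 20 mm or tipped over (distance of flask from where it was at the start of the episode above 0.02 m or angle between flask's own z axis and vertical above 0.3 rad).
It fails at once if the crucible is moved more than 20 mm or tipped over (distance of crucible from where it was at the start of the episode above 0.02 m or angle between crucible's own z axis and vertical above 0.3 rad).
It also fails if it takes over 67 s, if anything falls off the work surface, if the arm or the gripper's body presses on something with over 40 N, if the wrist force passes 120 N, or if a joint passes its speed limit or range.

## Robot

A 7-joint arm with a two-finger parallel gripper is mounted at the origin on a cart in front of the work surface, level with it; the furniture and walls round the work are solid. World frame = base frame: x ahead of the robot, y to its left, z up, the work surface at z = 0. Lengths are in mm, angles in rad, forces in N, time in s.
With the tool pointing down it reaches from about 400 to 900 mm from the base axis. Payload 5.5 kg.
Tool frame: the origin (TCP) lies midway between the tips of the shut fingers; the grasp point (between the pads) lies 19 mm behind it; z points along the fingers, y is the direction in which the jaws open and shut (so a half turn about z gives the same grasp; the last joint's range is limited). The gripper opens to 92 mm and grips with 3 to 60 N. Pads are 19 mm wide; open, the fingers measure 130 mm over their backs; the gripper's body (75 mm by 190 mm) begins 47 mm behind the grasp point.
Start: joints at [0.263, 0.501, -0.427, 1.55, 0.221, 1.138, -0.21], TCP at [650, 0.037, 226.729] pointing down, gripper open.
Joint ranges: [-2.88, 2.88], [-0.31, 2.03], [-1.54, 1.56], [0.2, 2.42], [-1.41, 4.55], [0.19, 2.02], [-2.57, 2.57]. Speed limits (rad/s): [2.57, 2.57, 3.14, 3.14, 3.14, 3.14, 3.14].

## Interface

Orientations are given as a unit quaternion [w, x, y, z].
In Python, from cell import bot gives the robot as it stands.
- The arm moves only by the tool step_arm, never from a script. Its argument "rows" is a list of rows, each a list of 5 numbers: the shift along the tool's x, y, z in m, then the turn about the tool's z in degrees, then the closure, from 0 (fully open) to 1 (shut). In form: [[tx, ty, tz, turn, jaw], ...]. A call has 1 to 5 rows; each row shifts and turns the commanded pose from where the row before left it, along the tool's axes as they then stand; what a row does not reach is not made up. A row lasts 1/10 s, in which the tool goes at most 50 mm and 8.59 degrees, less where a joint would pass 70% of its speed; a pose out of reach is approached as far as the arm can. A call with a gripper value outside its range is refused whole. The fingers move at their own pace and stop on an object; "force" is the grip in N (left out, the last holds). Time passes only in rows, so rows that do not move let the fingers close. It gives the time, the measured TCP pose, the force and the opening at its end, in the units of the state.
- bot.get_state(): the state, without advancing time (a new reading comes with each control period).
- bot.snapshot(name): name is "scene" or "side" or "wrist"; returns (picture, depth): 400x640x3 uint8, red, green, blue; 400x640 float32, mm along the optical axis (not along the pixel's ray), 0 where there is no reading.
- bot.camera_params(name): a dict with "fov_y" (degrees; the focal length in pixels is half the picture's height over the tangent of half this angle, whatever the lens; pixels are square), "cx", "cy" (the principal point, pixels), "T" (4x4, takes a point from camera to world coordinates). Camera axes: x right, y down, z forward; pixel columns grow to the right and rows downward; lengths in mm; the calibration is good to about 2 mm. A picture is of the moment at which its call begins: read the wrist's pose just before it. camera_params takes no time and is no camera call; for the wrist camera it gives the pose at the moment of the call.
- bot.close_job(): hands the job in, once; it reports no verdict.
The state is a dict: "clock": time; "qpos": joint angles; "qvel": joint speeds; "effort": joint torques, N m; "ee_pos": TCP position; "eef_rot": TCP orientation; "contact_force": force on the tool from outside, world axes, zero at the start; "moment": the same for the moment, N m; "width": finger opening in mm.
Only numpy, scipy, OpenCV 4.12 (cv2) and the standard library are available. Lean on these libraries where they do the work, as an engineer would, in place of code of your own. Each camera call takes 0.05 s, during which the arm holds its last target.

## Working session

There is one attempt and no reset: what is moved stays moved. The work goes in short steps, Python scripts to look and compute and a tool call to move; the robot and the scene stay as the last step left them, time stands still between calls to the robot, and variables do not carry over. Pictures are saved under pics/ and viewed, and the job is handed in when it is done.

Besides the shell and the picture viewer there is one more tool, called after "Request:" as name(argument=value, ...), one argument or row to a line, values as JSON. step_arm: Moves the arm, as the interface text tells. Its arguments: {"type":"object","properties":{"rows":{"type":"array","items":{"type":"array","items":{"type":"number"}}},"force":{"type":"number"}},"required":["rows"]}

```bash
mkdir -p pics; ls
cat > h.py <<'E'
from cell import bot
import numpy as np, cv2
def snap(n,f):
    P=bot.camera_params(n); im,d=bot.snapshot(n)
    cv2.imwrite('pics/'+f+'.png',im[:,:,::-1]); np.savez('pics/'+f+'.npz',im=im,d=d,T=np.array(P['T']),p=np.array([P['fov_y'],P['cx'],P['cy']]))
    return im,d,P
def cloud(d,P):
    T=np.array(P['T']); f=d.shape[0]/2/np.tan(np.radians(P['fov_y'])/2)
    v,u=np.mgrid[:d.shape[0],:d.shape[1]]
    p=np.stack([(u-P['cx'])/f*d,(v-P['cy'])/f*d,d],-1)
    w=p@T[:3,:3].T+T[:3,3]; w[d<=0]=np.nan
    return w
E
python3 - <<'E'
from h import *
s=bot.get_state(); print(s)
for n in ['scene','side','wrist']:
    im,d,P=snap(n,n+'0'); print(n,P['fov_y'],np.round(P['T'],3).tolist())
E
```

```text
pics
{'clock': 0.0, 'qpos': array([ 0.26318077,  0.50184317, -0.426786  ,  1.55146866,  0.22081537,
        1.13832146, -0.21028274]), 'qvel': array([-7.47804146e-04,  1.38249564e-03,  3.18290019e-04, -3.19000516e-03,
        3.41153388e-04,  2.32170363e-04, -7.85172840e-05]), 'effort': array([-1.62834690e-04, -5.66597199e+01, -5.81602022e+00, -2.79113513e+01,
       -6.85700797e-02,  3.08415934e-02,  1.78752666e-04]), 'ee_pos': array([ 6.49280449e+02, -4.11730004e-02,  2.25673086e+02]), 'eef_rot': array([-7.14789387e-04,  7.07072155e-01,  7.07140713e-01, -6.84954567e-04]), 'contact_force': array([-0.32951116, -1.29961359,  0.89751894]), 'moment': array([-0.00838424, -0.01854367, -0.00976053]), 'width': 91.76058091792028}
scene 52.65394826323687 [[-0.891, -0.361, 0.277, 244.248], [-0.455, 0.702, -0.548, 639.815], [0.004, -0.614, -0.789, 974.165], [0.0, 0.0, 0.0, 1.0]]
side 46.04751924937921 [[-0.973, -0.102, 0.209, 281.4], [-0.232, 0.441, -0.867, 1231.678], [-0.004, -0.892, -0.453, 716.168], [0.0, 0.0, 0.0, 1.0]]
wrist 61.90487063166494 [[1.0, 0.001, -0.001, 649.837], [0.001, -0.965, -0.261, 69.372], [-0.001, 0.261, -0.965, 384.755], [0.0, 0.0, 0.0, 1.0]]
```

View pics/scene0.png

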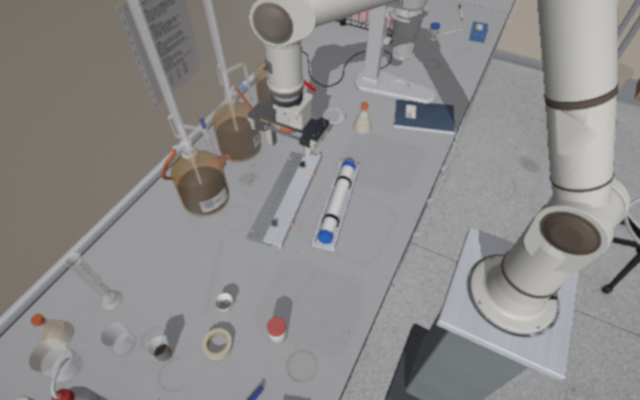

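View pics/side0.png

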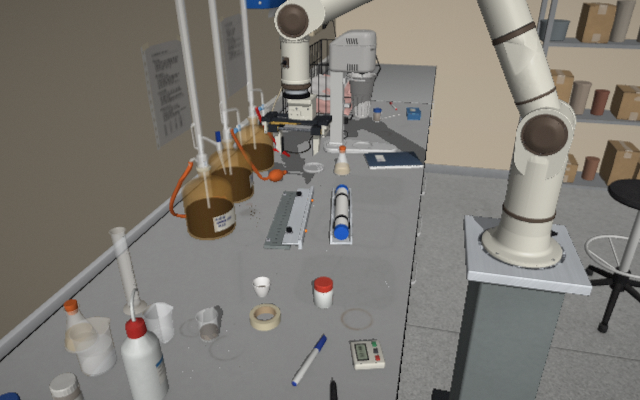

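View pics/wrist0.png

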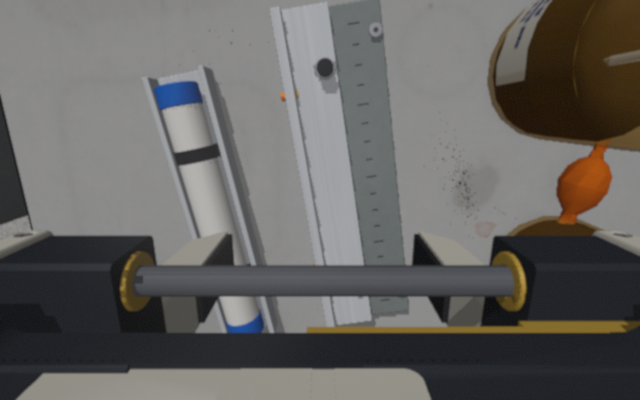

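Scene: the carrier (centre about 337,203) lies in front of the rail (about 290,200). The flask (362,118) is past its far end, the jar (277,328) and crucible (224,300) past its near end. The wrist view shows both top faces. I'll measure from depth next.

Run:
```python
from h import *
G={}
allp=[];allc=[]
for n in ['scene','side','wrist']:
    z=np.load(f'pics/{n}0.npz'); P=dict(T=z['T'],fov_y=z['p'][0],cx=z['p'][1],cy=z['p'][2])
    w=cloud(z['d'],P); G[n]=w
    m=np.isfinite(w[...,0])&(w[...,0]>350)&(w[...,0]<1000)&(np.abs(w[...,1])<450)&(w[...,2]<140)
    tab=w[m&(abs(w[...,2])<12)]
    print(n,'table z',np.median(tab[:,2]))
    # ortho map 1px=1.25mm, rows: x from 1000 down.. to 350 ; cols y 450..-450
    o=np.zeros((520,720,3),np.uint8); 
    p=w[m];c=z['im'][m][:,::-1]
    k=np.argsort(p[:,2]); p=p[k];c=c[k]
    r=((1000-p[:,0])/1.25).astype(int).clip(0,519); q=((450-p[:,1])/1.25).astype(int).clip(0,719)
    o[r,q]=c
    cv2.imwrite(f'pics/ortho_{n}.png',o)
    h=np.zeros((520,720),np.uint8); h[r,q]=(p[:,2]*3).clip(0,255)
    cv2.imwrite(f'pics/orthoh_{n}.png',h)
```

```text
scene table z -0.017888024426497395
side table z 2.3649343299024395
wrist table z 1.0673494024542265
```

View pics/ortho_scene.png

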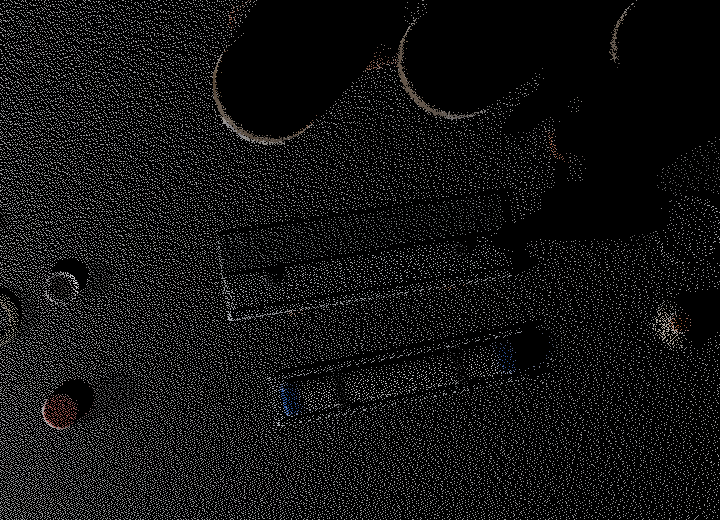

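View pics/ortho_wrist.png

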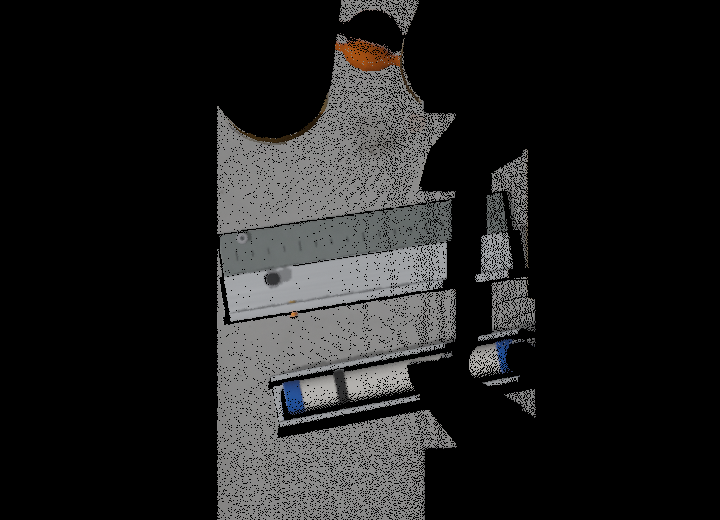

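View pics/orthoh_scene.png

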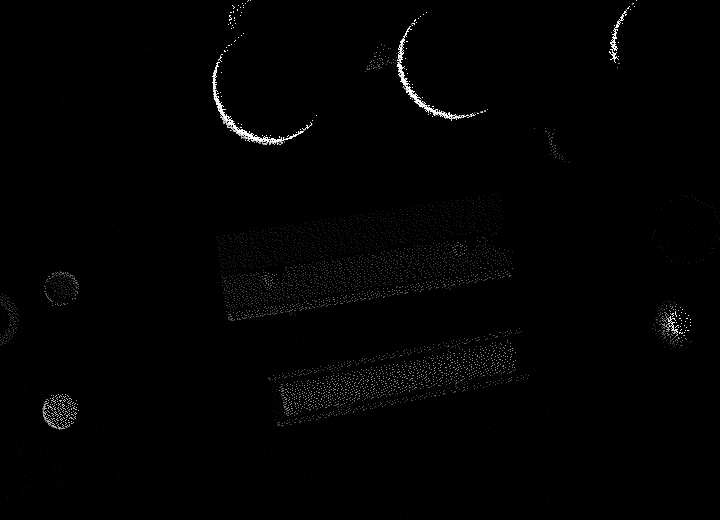

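Run:
```python
from h import *
for n in ['scene','side','wrist']:
    z=np.load(f'pics/{n}0.npz'); P=dict(T=z['T'],fov_y=z['p'][0],cx=z['p'][1],cy=z['p'][2])
    w=cloud(z['d'],P); p=w.reshape(-1,3); p=p[np.isfinite(p[:,0])]
    reg=p[(p[:,0]>440)&(p[:,0]<780)&(p[:,1]>-230)&(p[:,1]<200)]
    zz=dict(scene=0,side=2.4,wrist=1.07)[n]
    reg=reg-[0,0,zz]
    # plate: z 7..13
    for name,lo,hi,xl in [('plate',8.5,12,0),('railtop',31,35,0)]:
        q=reg[(reg[:,2]>lo)&(reg[:,2]<hi)]
        # split by approx line of gap: x > 585-ish sloped
        q=q[q[:,0]>602+ (100-q[:,1])*0.13-5]
        r=cv2.minAreaRect(q[:,:2].astype(np.float32)); print(n,name,len(q),r)
    q=reg[(reg[:,2]>4)&(reg[:,2]<60)]; q=q[q[:,0]<575+(100-q[:,1])*0.13-5]
    r=cv2.minAreaRect(q[:,:2].astype(np.float32)); print(n,'carrier',len(q),r, np.percentile(q[:,2],[50,99.5]))
    # edges: rail front line per y bin
    qr=reg[(reg[:,2]>30)&(reg[:,2]<36)]; qr=qr[qr[:,0]>585+(100-qr[:,1])*0.13]
    ys=[];xs=[]; xm=[]
    for y in range(-190,180,10):
        b=qr[abs(qr[:,1]-y)<5]
        if len(b)>8: ys.append(y); xs.append(b[:,0].min()); xm.append(b[:,0].max())
    ys=np.array(ys)
    if len(ys)>4:
        for lab,v in (('railfront',xs),('railback',xm)):
            v=np.array(v); 
            c=np.polyfit(ys,v,1); k=abs(np.polyval(c,ys)-v)<3; c=np.polyfit(ys[k],v[k],1); print(n,lab,c,k.sum(),ys.min(),ys.max())
    q=reg[(reg[:,2]>5)&(reg[:,2]<14)]; q=q[q[:,0]>640]
    ys=[];xm=[]
    for y in range(-190,180,10):
        b=q[abs(q[:,1]-y)<5]
        if len(b)>8: ys.append(y); xm.append(b[:,0].max())
    ys=np.array(ys);v=np.array(xm)
    if len(ys)>4:
        c=np.polyfit(ys,v,1); k=abs(np.polyval(c,ys)-v)<3; c=np.polyfit(ys[k],v[k],1); print(n,'plateback',c,k.sum(),ys.min(),ys.max())
    # carrier wall tops
    q=reg[(reg[:,2]>25)&(reg[:,2]<30)]; q=q[q[:,0]<575+(100-q[:,1])*0.13-5]
    ys=[];a=[];bb=[]
    for y in range(-190,110,10):
        b=q[abs(q[:,1]-y)<5]
        if len(b)>3: ys.append(y); a.append(b[:,0].min()); bb.append(b[:,0].max())
    ys=np.array(ys)
    for lab,v in (('carfront',a),('carback',bb)):
        if len(ys)<5: continue
        v=np.array(v);c=np.polyfit(ys,v,1); k=abs(np.polyval(c,ys)-v)<5; c=np.polyfit(ys[k],v[k],1);print(n,lab,c,k.sum(),ys.min(),ys.max())
    # bystanders
    for nm,x,y in [('jar',487,375),('cruc',640,372),('flask',597,-388)]:
        b=p-[0,0,zz]; b=b[(abs(b[:,0]-x)<60)&(abs(b[:,1]-y)<50)&(b[:,2]>8)]
        if len(b)>20: print(n,nm,np.median(b,0).round(),b.min(0).round(),b.max(0).round())
```

```text
scene plate 918 ((679.68310546875, -5.0608978271484375), (108.3327407836914, 358.4952697753906), 9.05493450164795)
scene railtop 265 ((652.5258178710938, -10.53729248046875), (52.86749267578125, 360.3456726074219), 9.175257682800293)
scene carrier 2012 ((509.2430114746094, -22.497528076171875), (148.11651611328125, 434.549072265625), 6.927805423736572) [34.32907544 49.82859072]
scene railfront [-1.60436549e-01  6.24710084e+02] 23 -140 150Traceback (most recent call last):
  File "<stdin>", line 26, in <module>
    raise TypeError("expected non-empty vector for x")
TypeError: expected non-empty vector for x
```

```bash
cat > m.py <<'E'
from h import *
def rl(ys,v,tol=2.5):
    ys=np.array(ys,float);v=np.array(v,float)
    if len(ys)<5: return None
    best=None
    for i in range(len(ys)):
        for j in range(i+1,len(ys)):
            a=(v[j]-v[i])/(ys[j]-ys[i])
            if abs(a)>0.4: continue
            r=abs(v-v[i]-a*(ys-ys[i]))<tol
            if best is None or r.sum()>best.sum(): best=r
    c=np.polyfit(ys[best],v[best],1); return [round(c[0],4),round(c[1],1),int(best.sum()),len(ys),ys[best].min(),ys[best].max()]
def bins(q,f,lo=-200,hi=190,st=8):
    ys=[];v=[]
    for y in range(lo,hi,st):
        b=q[abs(q[:,1]-y)<st/2]
        if len(b)>4: i=f(b[:,0]); ys.append(b[i,1]); v.append(b[i,0])
    return rl(ys,v)
def load(f):
    z=np.load(f'pics/{f}.npz'); P=dict(T=z['T'],fov_y=z['p'][0],cx=z['p'][1],cy=z['p'][2])
    return z['im'],cloud(z['d'],P)
E
cat > a.py <<'E'
from m import *
for n in ['scene','side','wrist']:
    im,w=load(n+'0'); p=w.reshape(-1,3); p=p[np.isfinite(p[:,0])]
    p=p-[0,0,dict(scene=0,side=2.4,wrist=1.07)[n]]
    reg=p[(p[:,0]>440)&(p[:,0]<790)&(p[:,1]>-200)&(p[:,1]<180)]
    mid=590+(100-reg[:,1])*0.15
    R=reg[reg[:,0]>mid-15]; C=reg[reg[:,0]<mid-15]
    q=R[(R[:,2]>30)&(R[:,2]<36)]
    print(n,'railfront',bins(q,np.argmin)); print(n,'railback',bins(q,np.argmax))
    q=R[(R[:,2]>5)&(R[:,2]<14)]
    print(n,'plateback',bins(q,np.argmax))
    q=R[(R[:,2]>5)&(R[:,2]<36)]; print('  stand y range at percentiles',np.percentile(q[:,1],[0.2,99.8]))
    q=C[(C[:,2]>25)&(C[:,2]<30.5)]
    print(n,'carfront',bins(q,np.argmin)); print(n,'carback',bins(q,np.argmax))
    q=C[(C[:,2]>15)&(C[:,2]<60)&(C[:,0]>465)]
    a=0.15; e=np.array([-a,1])/np.hypot(a,1); print('  carrier extent along',np.percentile(q[:,:2]@e,[0.1,1,99,99.9]))
    q=R[(R[:,2]>9)&(R[:,2]<36)]; print('  stand extent along',np.percentile(q[:,:2]@e,[0.1,1,99,99.9]))
    for nm,x,y in [('jar',487,375),('cruc',640,372),('flask',597,-388)]:
        b=p[(abs(p[:,0]-x)<60)&(abs(p[:,1]-y)<50)&(p[:,2]>8)&(p[:,2]<120)]
        if len(b)>20: print(n,nm,np.median(b,0).round(),b.min(0).round(),b.max(0).round())
E
python3 a.py
```

```text
scene railfront [np.float64(-0.161), np.float64(625.2), 42, 42, np.float64(-186.82230131737788), np.float64(157.88162626907427)]
scene railback [np.float64(-0.1613), np.float64(633.8), 36, 42, np.float64(-180.9340181018481), np.float64(157.93816902213354)]
scene plateback [np.float64(-0.1509), np.float64(732.1), 41, 46, np.float64(-168.11045892258335), np.float64(176.68671786681057)]
  stand y range at percentiles [-187.65181402  176.67715174]
scene carfront [np.float64(-0.1955), np.float64(487.2), 38, 38, np.float64(-189.99417839733928), np.float64(103.68690741240039)]
scene carback [np.float64(-0.1944), np.float64(550.3), 36, 38, np.float64(-188.57499228675158), np.float64(101.05057912099176)]
  carrier extent along [-281.92079518 -271.10882385   27.18877839   34.34706274]
  stand extent along [-286.5142008  -280.49719326   72.07959992   74.04055485]
scene jar [481. 380.  62.] [463. 352.   8.] [507. 397.  68.]
scene cruc [645. 371.  19.] [618. 352.   8.] [660. 395.  39.]
scene flask [ 593. -388.   45.] [ 565. -415.    8.] [ 628. -366.  109.]
side railfront [np.float64(-0.163), np.f
[... 1169 characters left out ...]
98), np.float64(633.9), 37, 40, np.float64(-183.81499449306), np.float64(156.16654058482908)]
wrist plateback [np.float64(-0.1501), np.float64(732.2), 40, 41, np.float64(-172.70166391209352), np.float64(172.40926001746254)]
  stand y range at percentiles [-186.08083282  173.02571771]
wrist carfront [np.float64(-0.192), np.float64(486.0), 29, 35, np.float64(-197.20214246572522), np.float64(100.54447545365238)]
wrist carback [np.float64(-0.1928), np.float64(550.7), 35, 35, np.float64(-197.68292040002137), np.float64(108.90714958054971)]
  carrier extent along [-281.81080981 -270.32403914   25.17937775   30.71744912]
  stand extent along [-287.45060898 -282.44763796   68.38133385   70.6468763 ]
```

The rail front runs x ≈ 625 − 0.161·y, with its normal at 9.15°. The carrier is skewed by a further 0.031 rad, with its centre near (531, −47) and a gap of about 68 mm. Both pins fall within the carrier's length, so no sideways shift is needed. I'll turn the tool so its x axis points along the push direction, and shut the fingers.

Request:
step_arm(
  rows=[
    [0,0,0.008,8.1,1],
    [0,0,0.008,8.1,1],
    [0,0,0.008,8.1,1],
    [0,0,0.008,8.1,1],
    [0,0,0.008,8.1,1],
  ],
  force=40,
)

```text
clock: 0.65
ee_pos: [649.7, 0.0, 186.0]
eef_rot: [-0.0, 0.909, 0.416, -0.0]
contact_force: [0.1, 0.3, -0.1]
width: 56.6
```

Request:
step_arm(
  rows=[
    [0,0,0.008,8.1,1],
    [0,0,0.008,8.1,1],
    [0,0,0.008,8.1,1],
    [0,0,0.008,8.1,1],
    [0,0,0.008,8.0,1],
  ],
)

```text
clock: 1.15
ee_pos: [649.7, 0.1, 146.0]
eef_rot: [-0.0, 0.997, 0.076, -0.0]
contact_force: [-0.1, 0.8, -0.3]
width: 16.2
```

Request:
step_arm(
  rows=[
    [-0.039,0.0055,0,0,1],
    [-0.039,0.0055,0,0,1],
    [-0.039,0.0055,0,0,1],
    [-0.039,0.0055,0,0,1],
    [-0.039,0.0055,0,0,1],
  ],
)

```text
clock: 1.65
ee_pos: [460.0, -58.3, 146.5]
eef_rot: [-0.0, 0.997, 0.079, -0.0]
contact_force: [0.4, -0.5, 0.3]
width: 0.2
```

Request:
step_arm(
  rows=[
    [0,0,0,0,1],
    [0,0,0,0,1],
  ],
)

```text
clock: 1.85
ee_pos: [461.5, -58.3, 147.0]
eef_rot: [0.0, 0.997, 0.079, 0.0]
contact_force: [0.0, 0.4, -0.4]
width: 0.8
```

```bash
cat > s.py <<'E'
from h import *
from scipy.spatial.transform import Rotation as R
s=bot.get_state(); q=s['eef_rot']; M=R.from_quat([q[1],q[2],q[3],q[0]]).as_matrix()
print(s['clock'],s['ee_pos'].round(1),'x',M[:,0].round(3),'z',M[:,2].round(3),'F',s['contact_force'].round(1),s['width'].round(1),s['qpos'].round(2))
E
python3 s.py
```

```text
Traceback (most recent call last):
  File "s.py", line 4, in <module>
    print(s['clock'],s['ee_pos'].round(1),'x',M[:,0].round(3),'z',M[:,2].round(3),'F',s['contact_force'].round(1),s['width'].round(1),s['qpos'].round(2))
                                                                                                                  ^^^^^^^^^^^^^^^^
AttributeError: 'float' object has no attribute 'round'
```

Request:
step_arm(
  rows=[
    [0,0,0.04,0,1],
    [0,0,0.04,0,1],
    [0,0,0.04,0,1],
    [0,0,0.017,0,1],
    [0,0,0,0,1],
  ],
)

```text
clock: 2.35
ee_pos: [460.9, -57.0, 7.1]
eef_rot: [-0.001, 0.997, 0.08, -0.002]
contact_force: [-0.8, 0.6, 0.5]
width: 0.0
```

Request:
step_arm(
  rows=[
    [0,0,0,0,1],
    [0.005,0,0,0,1],
    [0.005,0,0,0,1],
    [0.005,0,0,0,1],
    [0.003,0,0,0,1],
  ],
)

```text
clock: 2.85
ee_pos: [481.2, -55.0, 10.6]
eef_rot: [0.0, 0.997, 0.079, 0.001]
contact_force: [-0.0, 0.6, 0.3]
width: 0.2
```

```bash
sed -i "s/s\['width'\].round(1)/round(float(s['width']),1)/" s.py
cat >> s.py <<'E'
n=np.array([.987,.159,0]); print('push coord',round(float(n@s['ee_pos']),1),'F.n',round(float(n@s['contact_force']),2))
E
python3 s.py
```

```text
2.85 [481.2 -55.   10.6] x [0.987 0.158 0.002] z [ 0.002 -0.    -1.   ] F [-0.   0.6  0.3] 0.2 [ 0.13  0.52 -0.09  2.11  0.09  0.51 -1.43]
push coord 466.2 F.n 0.07
```

Request:
step_arm(
  rows=[
    [0.004,0,0,0,1],
    [0.004,0,0,0,1],
    [0.004,0,0,0,1],
    [0.004,0,0,0,1],
    [0.004,0,0,0,1],
  ],
)

```text
clock: 3.35
ee_pos: [499.3, -51.9, 9.6]
eef_rot: [-0.0, 0.997, 0.079, -0.0]
contact_force: [-1.5, 0.1, -0.5]
width: 0.6
```

Request:
step_arm(
  rows=[
    [0.004,0,0,0,1],
    [0.004,0,0,0,1],
    [0.004,0,0,0,1],
    [0.004,0,0,0,1],
    [0.004,0,0,0,1],
  ],
)

```text
clock: 3.85
ee_pos: [519.4, -48.7, 9.7]
eef_rot: [-0.0, 0.997, 0.079, 0.0]
contact_force: [-0.7, -0.3, -1.1]
width: 0.4
```

```bash
python3 s.py; python3 -c "
from h import *
snap('scene','sc1');snap('wrist','wr1')"
```

```text
3.85 [519.4 -48.7   9.7] x [0.987 0.158 0.   ] z [ 0.  0. -1.] F [-0.7 -0.3 -1.1] 0.4 [ 0.11  0.57 -0.09  2.01  0.09  0.56 -1.45]
push coord 504.9 F.n -0.75
```

View pics/sc1.png

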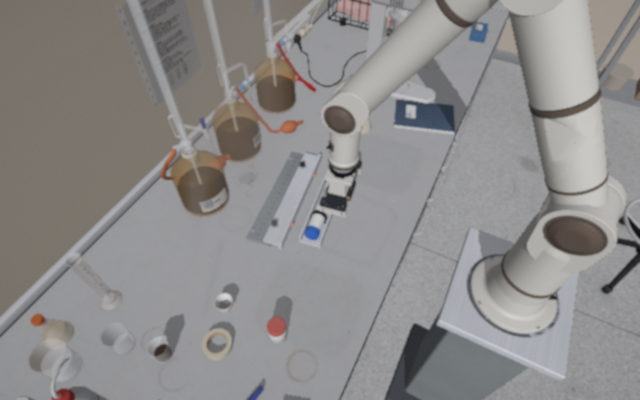

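View pics/wr1.png

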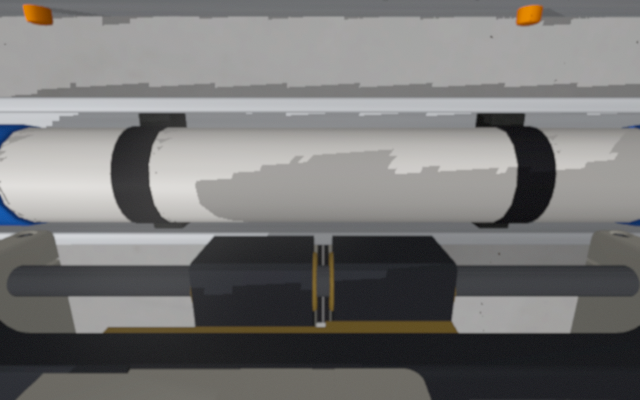

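The wrist view shows the carrier lying flat against the shut fingers and nearly parallel to the rail, with both pins (38,15 and 530,15) ahead of it. I'll push on gently.

Request:
step_arm(
  rows=[
    [0.004,0,0,0,1],
    [0.004,0,0,0,1],
    [0.004,0,0,0,1],
    [0.004,0,0,0,1],
    [0.004,0,0,0,1],
  ],
)

```text
clock: 4.45
ee_pos: [539.0, -45.6, 9.7]
eef_rot: [-0.0, 0.997, 0.079, -0.0]
contact_force: [-2.2, -0.2, 2.1]
width: 0.8
```

Request:
step_arm(
  rows=[
    [0.002,0,0,0,1],
    [0.001,0,0,0,1],
    [0.001,0,0,0,1],
    [0,0,0,0,1],
  ],
)

```text
clock: 4.85
ee_pos: [542.9, -44.9, 9.7]
eef_rot: [-0.0, 0.997, 0.079, 0.0]
contact_force: [-1.2, -0.6, -0.5]
width: 0.2
```

```bash
python3 s.py; python3 -c "
from h import *
snap('wrist','wr2')"
```

```text
4.85 [542.9 -44.9   9.7] x [0.987 0.158 0.   ] z [ 0.  0. -1.] F [-1.2 -0.6 -0.5] 0.2 [ 0.1   0.6  -0.09  1.96  0.09  0.59 -1.45]
push coord 528.7 F.n -1.26
```

View pics/wr2.png

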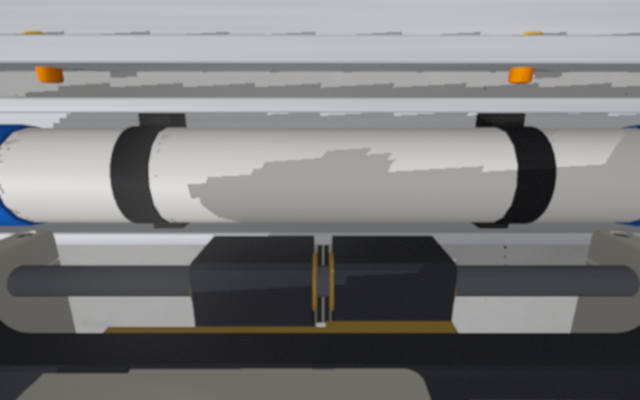

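The gap to the rail edge (row ~66 against carrier wall row ~97) is now small, and both pins (50,75 and 520,75) still stand clear. I'll measure the gap from depth.

```bash
cat > g.py <<'E'
from m import *
import sys
im,w=load(sys.argv[1]); n=np.array([.987,.1585]); e=np.array([.1585,-.987])
tcp=bot.get_state()['ee_pos'][:2]
p=w.reshape(-1,3); p=p[np.isfinite(p[:,0])]
a=(p[:,:2]-tcp)@n; b=(p[:,:2]-tcp)@e; z=p[:,2]-1.07
out=[]
for c in range(-160,170,20):
    k=abs(b-c)<10
    car=a[k&(abs(z-28)<2.5)&(a>55)&(a<95)]   # far wall top
    rl_=a[k&(abs(z-33)<2)&(a>60)&(a<130)]
    out.append((c,len(car),car.max() if len(car) else 0,len(rl_),rl_.min() if len(rl_) else 0))
o=np.array(out); print(o.round(1))
E
python3 g.py wr2
```

```text
[[-160.     0.     0.     0.     0. ]
 [-140.    14.    72.2    0.     0. ]
 [-120.   915.    87.3  926.    60.4]
 [-100.   946.    90.8 1707.    60.3]
 [ -80.   922.    87.4 1711.    60.4]
 [ -60.   945.    88.7 1727.    60.4]
 [ -40.   940.    87.3 1694.    60.4]
 [ -20.   951.    92.6 1710.    60.4]
 [   0.   940.    87.1 1732.    60.4]
 [  20.   947.    87.2 1723.    60.4]
 [  40.   939.    87.1 1707.    60. ]
 [  60.   944.    87.3 1712.    60. ]
 [  80.   921.    92.3 1725.    60.4]
 [ 100.   935.    91.9 1724.    60.4]
 [ 120.   868.    89.1  829.    60.1]
 [ 140.     7.    63.9    0.     0. ]
 [ 160.     0.     0.     0.     0. ]]
```

```bash
cat > g.py <<'E'
from m import *
import sys
im,w=load(sys.argv[1]); n=np.array([.987,.1585]); e=np.array([.1585,-.987])
tcp=bot.get_state()['ee_pos'][:2]
p=w.reshape(-1,3); p=p[np.isfinite(p[:,0])]
a=(p[:,:2]-tcp)@n; b=(p[:,:2]-tcp)@e; z=p[:,2]-1.07
if len(sys.argv)>2:
    k=abs(b-20)<1; o=np.argsort(a[k]); A=np.c_[a[k],z[k]][o]; A=A[(A[:,0]>62)&(A[:,0]<105)]; print(A[::3].round(1).tolist())
for c in range(-120,130,20):
    k=abs(b-c)<10
    car=a[k&(abs(z-28)<1.5)&(a>62)&(a<78)]; rr=a[k&(abs(z-33)<2)&(a>76)&(a<130)]
    print(c,len(car),np.percentile(car,[50,95]).round(1) if len(car) else 0,len(rr),np.percentile(rr,[1,5]).round(1) if len(rr) else 0)
E
python3 g.py wr2 1
```

```text
[[62.0, 30.0], [62.1, 7.3], [62.4, 28.3], [62.4, 29.1], [62.5, 5.9], [62.5, 6.3], [62.8, 28.9], [63.0, 6.0], [63.4, 5.7], [63.5, 7.1], [63.9, 6.2], [64.3, 6.3], [64.8, 5.2], [64.8, 6.4], [65.3, 6.3], [65.7, 5.4], [66.2, 5.2], [66.2, 6.2], [66.6, 6.2], [67.1, 5.3], [67.5, 5.1], [67.6, 6.6], [68.0, 5.8], [68.5, 6.2], [69.1, 27.1], [69.1, 27.7], [69.5, 27.6], [69.9, 27.1], [69.9, 27.7], [70.3, 27.9], [70.6, 27.9], [71.0, 28.9], [71.0, 27.5], [71.4, 27.8], [71.8, 28.6], [71.8, 27.3], [72.2, 27.6], [72.6, 28.6], [72.6, 27.7], [73.0, 27.7], [73.4, 28.1], [73.4, 27.1], [73.7, 28.1], [74.1, 28.4], [74.1, 28.2], [74.5, 28.3], [75.8, 0.7], [75.8, 0.1], [76.3, -0.4], [76.7, 0.1], [77.2, 0.8], [77.2, -0.1], [77.7, -0.7], [78.1, -0.1], [78.2, -1.0], [78.6, 0.5], [79.0, 0.6], [79.1, -0.3], [79.5, 0.4], [79.5, -0.3], [80.0, -0.1], [80.4, -0.1], [80.4, -0.5], [80.9, -0.4], [81.3, 0.1], [81.4, -0.7], [81.8, -0.2], [82.2, -0.2], [82.3, -0.8], [82.7, -0.5], [83.1, -0.3], [83.5, 0.2], [83.6, -0.6], [84.0, 0.3], [84.4, 1.0], [84.5, -0.9], [84.9, -0.0], [85.3, 0.2], [85.7, 0.8], [85.8, -0.2], [86.3, -1.2]
[... 1156 characters left out ...]
 [102.0, 22.3], [102.3, 20.9], [102.5, 21.3], [102.7, 22.0], [102.9, 21.5], [103.0, 22.4], [103.2, 21.4], [103.7, 20.8], [103.8, 22.1], [103.9, 21.5], [104.0, 22.8], [104.4, 21.1], [104.6, 21.6], [104.8, 22.2], [105.0, 20.2]]
-120 795 [71.4 74.5] 752 [87.  87.3]
-100 794 [71.4 74.5] 1539 [87.  87.4]
-80 781 [71.4 74.5] 1543 [87.  87.3]
-60 791 [71.4 74.5] 1539 [87.  87.3]
-40 795 [71.4 74.5] 1532 [87.  87.3]
-20 798 [71.4 74.5] 1544 [87.  87.3]
0 801 [71.4 74.5] 1552 [87.  87.4]
20 813 [71.4 74.5] 1547 [87.  87.3]
40 801 [71.4 74.5] 1536 [87.  87.4]
60 808 [71.4 74.5] 1549 [87.  87.3]
80 782 [71.4 74.5] 1550 [87.  87.3]
100 804 [71.4 74.5] 1556 [86.9 87.3]
120 754 [71.4 74.5] 694 [86.8 87.1]
```

The gap is 12.3 mm, constant to about 0.2 mm along the length, so the carrier is already parallel. I'll close most of it, then creep while watching the force.

Request:
step_arm(
  rows=[
    [0.003,0,0,0,1],
    [0.003,0,0,0,1],
    [0.002,0,0,0,1],
    [0.001,0,0,0,1],
    [0.0,0,0,0,1],
  ],
)

```text
clock: 5.4
ee_pos: [551.4, -43.6, 9.7]
eef_rot: [-0.0, 0.997, 0.079, -0.0]
contact_force: [-2.7, -0.4, 2.0]
width: 0.6
```

Request:
step_arm(
  rows=[
    [0.0005,0,0,0,1],
    [0.0005,0,0,0,1],
    [0.0005,0,0,0,1],
    [0.0005,0,0,0,1],
  ],
)

```text
clock: 5.8
ee_pos: [553.6, -43.3, 9.7]
eef_rot: [0.0, 0.997, 0.079, -0.0]
contact_force: [-4.1, -1.2, 1.6]
width: 0.7
```

```bash
python3 s.py; python3 -c "
from h import *
snap('wrist','wr3')"; python3 g.py wr3
```

```text
5.8 [553.6 -43.3   9.7] x [ 0.987  0.158 -0.   ] z [-0. -0. -1.] F [-4.1 -1.2  1.6] 0.7 [ 0.1   0.61 -0.09  1.93  0.09  0.6  -1.46]
push coord 539.5 F.n -4.24
-120 818 [71.2 74.3] 869 [76.4 76.7]
-100 799 [71.2 74.3] 1416 [76.4 76.7]
-80 794 [71.3 74.3] 1417 [76.4 76.7]
-60 798 [71.3 74.3] 1439 [76.1 76.4]
-40 797 [71.3 74.3] 1433 [76.1 76.4]
-20 806 [71.3 74.3] 1462 [76.1 76.4]
0 808 [71.3 74.3] 1454 [76.1 76.4]
20 807 [71.3 74.3] 1461 [76.1 76.4]
40 810 [71.3 74.4] 1450 [76.1 76.4]
60 800 [71.3 74.4] 1463 [76.1 76.4]
80 778 [71.3 74.4] 1455 [76.1 76.4]
100 802 [71.3 74.4] 1453 [76.1 76.4]
120 779 [71.3 74.4] 842 [76.1 76.4]
```

View pics/wr3.png

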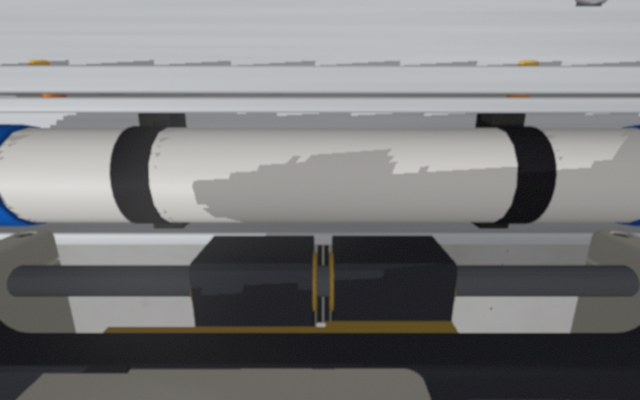

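A thin, even gap of about 1.8 mm remains (row ~96), with the pins nearly in. I'll continue in 0.4 mm steps.

Request:
step_arm(
  rows=[
    [0.0004,0,0,0,1],
    [0.0004,0,0,0,1],
    [0.0004,0,0,0,1],
    [0,0,0,0,1],
  ],
)

```text
clock: 6.25
ee_pos: [554.9, -43.1, 9.7]
eef_rot: [-0.0, 0.997, 0.079, 0.0]
contact_force: [-2.9, -1.0, 1.1]
width: 0.6
```

Request:
step_arm(
  rows=[
    [0.0003,0,0,0,1],
    [0,0,0,0,1],
  ],
)

```text
clock: 6.45
ee_pos: [554.9, -43.1, 9.7]
eef_rot: [-0.0, 0.997, 0.079, -0.0]
contact_force: [-3.4, -2.0, 0.9]
width: 0.2
```

Request:
step_arm(
  rows=[
    [0.0003,0,0,0,1],
    [0,0,0,0,1],
  ],
)

```text
clock: 6.65
ee_pos: [554.9, -43.0, 9.7]
eef_rot: [-0.0, 0.997, 0.079, -0.0]
contact_force: [-4.9, -0.8, 2.1]
width: 0.7
```

```bash
python3 s.py; python3 -c "
from h import *
snap('wrist','wr4')"; python3 g.py wr4
```

```text
6.65 [554.9 -43.    9.7] x [ 0.987  0.158 -0.001] z [-0.001 -0.    -1.   ] F [-4.9 -0.8  2.1] 0.7 [ 0.1   0.61 -0.09  1.93  0.09  0.61 -1.46]
push coord 540.9 F.n -4.95
-120 827 [71.4 74.5] 781 [76.2 76.5]
-100 853 [71.8 74.9] 1256 [76.2 76.5]
-80 832 [71.8 74.9] 1248 [76.2 76.6]
-60 850 [71.8 74.9] 1255 [76.2 76.5]
-40 841 [71.4 74.5] 1248 [76.2 76.6]
-20 825 [71.4 74.5] 1246 [76.2 76.6]
0 813 [71.4 74.5] 1246 [76.2 76.6]
20 803 [71.4 74.5] 1260 [76.2 76.6]
40 819 [71.4 74.5] 1235 [76.2 76.6]
60 801 [71.5 74.5] 1254 [76.2 76.6]
80 756 [71.6 74.5] 1243 [76.2 76.6]
100 808 [71.5 74.5] 1258 [76.2 76.6]
120 757 [71.5 74.5] 727 [76.2 76.6]
```

View pics/wr4.png

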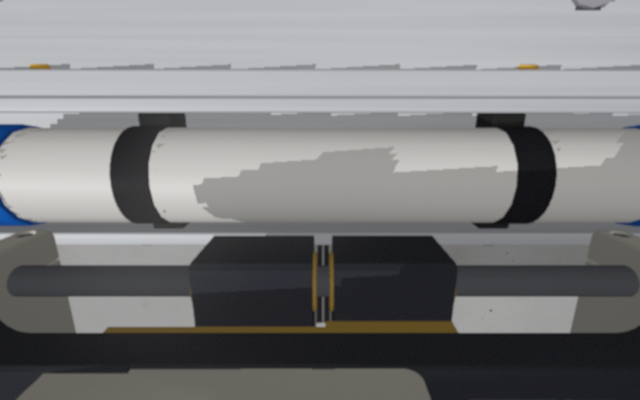

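The orange pins are no longer visible and the walls touch along the whole view (row ~97). The TCP has stopped at 554.9 while the force climbs. I'll recheck the gap without the threshold cut-off, per side.

```bash
sed -i 's/(a>76)&(a<130)/(a>74.5)\&(z>31.8)\&(a<130)/' g.py; python3 g.py wr4
```

```text
-120 827 [71.4 74.5] 857 [75.1 75.4]
-100 853 [71.8 74.9] 1349 [75.1 75.5]
-80 832 [71.8 74.9] 1334 [75.1 75.5]
-60 850 [71.8 74.9] 1361 [75.1 75.5]
-40 841 [71.4 74.5] 1335 [75.1 75.5]
-20 825 [71.4 74.5] 1343 [75.1 75.5]
0 813 [71.4 74.5] 1352 [75.1 75.5]
20 803 [71.4 74.5] 1367 [75.1 75.5]
40 819 [71.4 74.5] 1355 [75.1 75.5]
60 801 [71.5 74.5] 1352 [74.8 75.1]
80 756 [71.6 74.5] 1359 [74.8 75.2]
100 808 [71.5 74.5] 1352 [74.8 75.2]
120 757 [71.5 74.5] 800 [74.8 75.1]
```

Request:
step_arm(
  rows=[
    [0.0004,0,0,0,1],
    [0,0,0,0,1],
    [0,0,0,0,1],
  ],
)

```text
clock: 7.0
ee_pos: [554.9, -43.0, 9.7]
eef_rot: [-0.0, 0.997, 0.079, -0.001]
contact_force: [-5.8, -1.6, 3.3]
width: 0.3
```

Request:
step_arm(
  rows=[
    [0.0004,0,0,0,1],
    [0,0,0,0,1],
    [0,0,0,0,1],
  ],
)

```text
clock: 7.3
ee_pos: [554.9, -43.1, 9.7]
eef_rot: [0.0, 0.997, 0.079, -0.001]
contact_force: [-6.9, -1.2, 5.9]
width: 0.7
```

The carrier is flush: the force rises about 2.5 N/mm with no motion. I'll back off and then press each end gently to seat both pins.

Request:
step_arm(
  rows=[
    [-0.002,0,0,0,1],
    [-0.005,0,0,0,1],
    [-0.008,0,0,0,1],
    [0,-0.04,0,0,1],
    [0,-0.04,0,0,1],
  ],
)

```text
clock: 7.8
ee_pos: [529.1, 32.9, 10.0]
eef_rot: [0.0, 0.997, 0.077, 0.001]
contact_force: [0.2, 1.0, -0.6]
width: 0.3
```

Request:
step_arm(
  rows=[
    [0,-0.02,0,0,1],
    [0,0,0,0,1],
    [0.005,0,0,0,1],
    [0.004,0,0,0,1],
    [0.002,0,0,0,1],
  ],
)

```text
clock: 8.3
ee_pos: [537.7, 53.6, 9.9]
eef_rot: [0.0, 0.997, 0.078, 0.001]
contact_force: [0.5, -1.4, -0.4]
width: 0.5
```

```bash
python3 s.py; python3 -c "
from h import *
snap('wrist','wr5')"; python3 g.py wr5
```

```text
8.3 [537.7  53.6   9.9] x [0.988 0.156 0.001] z [ 0.001 -0.001 -1.   ] F [ 0.5 -1.4 -0.4] 0.5 [-0.08  0.59 -0.08  1.97  0.08  0.58 -1.64]
push coord 539.2 F.n 0.3
-120 0 0 0 0
-100 2 [76.6 76.6] 443 [76.7 77. ]
-80 1 [76.5 76.5] 1379 [76.6 77. ]
-60 260 [73.7 76.4] 1382 [76.6 77. ]
-40 803 [73.3 76.4] 1342 [76.6 77. ]
-20 807 [73.3 76.3] 1361 [76.8 77.2]
0 769 [73.6 76.3] 1339 [76.8 77.2]
20 792 [73.5 76.3] 1357 [76.8 77.1]
40 821 [73.5 76.2] 1327 [76.7 77.1]
60 855 [73.5 76.3] 1350 [76.7 77.1]
80 841 [73.4 76.5] 1347 [76.6 77. ]
100 851 [73.4 76.4] 1367 [76.6 77. ]
120 785 [73.3 76.4] 819 [76.6 76.9]
```

View pics/wr5.png

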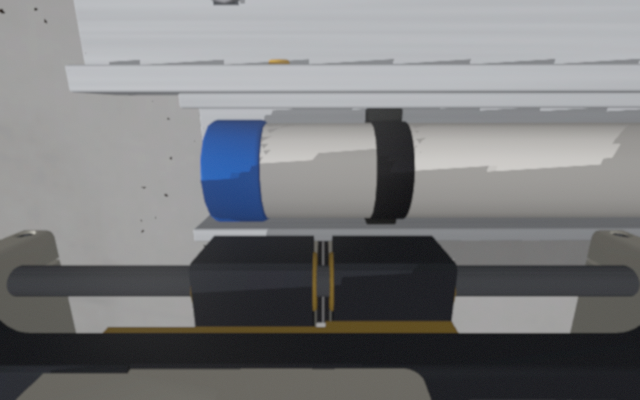

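After release the carrier still lies against the rail (edge offset ≤0.4 mm along the view). The +y end cap is at about (235,170) and the pin top mark at (278,62). I'll give this end a gentle press.

Request:
step_arm(
  rows=[
    [0.001,0,0,0,1],
    [0.001,0,0,0,1],
    [0.0006,0,0,0,1],
    [0,0,0,0,1],
    [0,0,0,0,1],
  ],
)

```text
clock: 8.85
ee_pos: [538.9, 55.7, 9.7]
eef_rot: [-0.0, 0.997, 0.079, -0.0]
contact_force: [0.9, -0.3, 0.3]
width: 0.3
```

Request:
step_arm(
  rows=[
    [0.0006,0,0,0,1],
    [0.0004,0,0,0,1],
    [0,0,0,0,1],
    [0,0,0,0,1],
  ],
)

```text
clock: 9.25
ee_pos: [539.2, 55.7, 9.6]
eef_rot: [0.0, 0.997, 0.079, -0.001]
contact_force: [-2.5, -0.6, 2.3]
width: 0.4
```

Request:
step_arm(
  rows=[
    [0.0005,0,0,0,1],
    [0,0,0,0,1],
    [0,0,0,0,1],
  ],
)

```text
clock: 9.55
ee_pos: [539.2, 55.8, 9.5]
eef_rot: [0.0, 0.997, 0.079, -0.001]
contact_force: [-5.0, -1.1, 3.8]
width: 0.4
```

Request:
step_arm(
  rows=[
    [0.0005,0,0,0,1],
    [0,0,0,0,1],
    [0,0,0,0,1],
  ],
)

```text
clock: 9.85
ee_pos: [539.1, 55.8, 9.4]
eef_rot: [0.0, 0.997, 0.079, -0.002]
contact_force: [-6.3, -0.2, 4.3]
width: 0.5
```

Request:
step_arm(
  rows=[
    [-0.004,0,0,0,1],
    [-0.005,0,0,0,1],
    [-0.008,0,0,0,1],
    [0,0.045,0,0,1],
    [0,0.045,0,0,1],
  ],
)

```text
clock: 10.35
ee_pos: [538.5, -34.3, 10.0]
eef_rot: [-0.0, 0.997, 0.082, 0.001]
contact_force: [1.0, -0.2, 0.3]
width: 0.7
```

Request:
step_arm(
  rows=[
    [0,0.045,0,0,1],
    [0,0.045,0,0,1],
    [0,0.02,0,0,1],
    [0,0,0,0,1],
    [0.006,0,0,0,1],
  ],
)

```text
clock: 10.85
ee_pos: [560.7, -143.4, 9.5]
eef_rot: [-0.0, 0.997, 0.078, -0.001]
contact_force: [0.5, -0.0, 0.6]
width: 0.6
```

Request:
step_arm(
  rows=[
    [0.004,0,0,0,1],
    [0.003,0,0,0,1],
    [0.001,0,0,0,1],
    [0,0,0,0,1],
  ],
)

```text
clock: 11.25
ee_pos: [569.9, -140.8, 9.7]
eef_rot: [-0.0, 0.997, 0.08, 0.0]
contact_force: [-0.8, -0.6, 0.1]
width: 0.4
```

```bash
python3 s.py; python3 -c "
from h import *
snap('wrist','wr6')"; python3 g.py wr6
```

```text
11.25 [ 569.9 -140.8    9.7] x [0.987 0.16  0.   ] z [-0.  0. -1.] F [-0.8 -0.6  0.1] 0.4 [ 0.26  0.65 -0.09  1.85  0.09  0.65 -1.29]
push coord 540.1 F.n -0.89
-120 820 [72.6 75.3] 909 [75.9 76.2]
-100 834 [72.6 75.5] 1364 [75.9 76.3]
-80 858 [72.7 75.7] 1343 [75.9 76.3]
-60 826 [72.4 75.4] 1353 [76.  76.3]
-40 819 [72.4 75.5] 1372 [75.7 76.4]
-20 799 [72.4 75.5] 1377 [75.7 76.1]
0 814 [72.5 75.5] 1382 [75.7 76.1]
20 843 [72.5 75.3] 1350 [75.8 76.2]
40 836 [72.5 75.4] 1332 [75.8 76.2]
60 562 [72.6 75.6] 999 [75.8 76.2]
80 0 0 0 0
100 0 0 0 0
120 0 0 0 0
```

View pics/wr6.png

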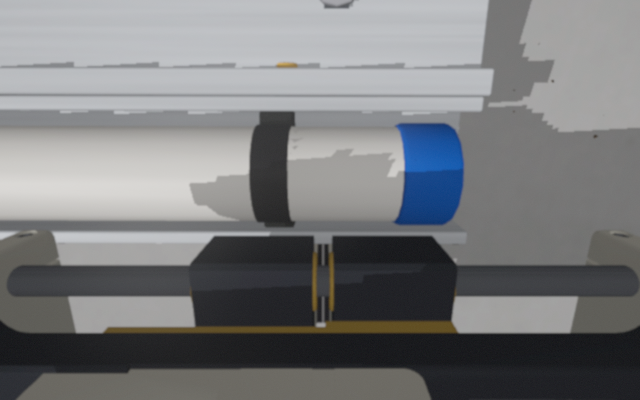

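The −y end is also against the rail, with its cap at about (430,175) and the pin covered near column 287. I'll give it the same gentle press.

Request:
step_arm(
  rows=[
    [0.001,0,0,0,1],
    [0.0005,0,0,0,1],
    [0.0005,0,0,0,1],
    [0,0,0,0,1],
  ],
)

```text
clock: 11.7
ee_pos: [570.6, -141.7, 9.5]
eef_rot: [-0.0, 0.997, 0.079, -0.001]
contact_force: [-3.5, 0.7, 2.5]
width: 0.4
```

Request:
step_arm(
  rows=[
    [0.0005,0,0,0,1],
    [0,0,0,0,1],
    [0,0,0,0,1],
  ],
)

```text
clock: 12.0
ee_pos: [570.6, -141.7, 9.5]
eef_rot: [-0.0, 0.997, 0.079, -0.001]
contact_force: [-4.9, 0.4, 4.1]
width: 0.4
```

```bash
python3 s.py
```

```text
12.0 [ 570.6 -141.7    9.5] x [ 0.987  0.158 -0.003] z [-0.003  0.    -1.   ] F [-4.9  0.4  4.1] 0.4 [ 0.26  0.65 -0.09  1.85  0.09  0.65 -1.29]
push coord 540.7 F.n -4.79
```

Both ends stop at the same place (push coordinate 540.7 to 541.1). Now I'll retreat, raise the tool clear and check.

Request:
step_arm(
  rows=[
    [-0.003,0,0,0,1],
    [-0.01,0,0,0,1],
    [-0.03,0,0,0,1],
    [-0.03,0,0,0,1],
    [0,0,-0.04,0,1],
  ],
)

```text
clock: 12.5
ee_pos: [490.4, -153.2, 45.2]
eef_rot: [-0.002, 0.997, 0.078, -0.007]
contact_force: [-0.1, -0.7, 0.4]
width: 0.0
```

Request:
step_arm(
  rows=[
    [0,0,-0.045,0,1],
    [0,0,-0.045,0,1],
    [0,0,-0.045,0,1],
    [0,0,-0.045,0,1],
    [0,0,0,0,1],
  ],
)

```text
clock: 13.0
ee_pos: [504.4, -154.5, 236.8]
eef_rot: [0.002, 0.997, 0.079, 0.007]
contact_force: [1.5, -0.1, 1.2]
width: 0.5
```

Request:
step_arm(
  rows=[
    [0,-0.045,0,0,1],
    [0,-0.045,0,0,1],
    [0,0,0,0,1],
    [0,0,0,0,1],
  ],
)

```text
clock: 13.4
ee_pos: [485.5, -63.3, 229.4]
eef_rot: [0.0, 0.997, 0.081, 0.0]
contact_force: [0.1, 0.1, -0.6]
width: 0.6
```

```bash
python3 s.py; python3 -c "
from h import *
for n in ['scene','side','wrist']: snap(n,n+'7')"
sed -i 's/n+.0.)/n+"7")/; s/mid-15/mid+SPL/g' a.py
cat > c.py <<'E'
from m import *
n=np.array([.987,.1585]); e=np.array([.1585,-.987]); o=np.array([554.9,-43.0])
im,w=load('wrist7'); p=w.reshape(-1,3); p=p[np.isfinite(p[:,0])]
a=(p[:,:2]-o)@n; b=(p[:,:2]-o)@e; z=p[:,2]-1.07
for c in range(-160,170,20):
    k=abs(b-c)<10
    car=a[k&(abs(z-28)<1.5)&(a>66)&(a<78)]; rr=a[k&(z>31.8)&(z<35)&(a>70)&(a<100)]
    fr=a[k&(abs(z-28)<1.5)&(a>0)&(a<20)]
    print(c,len(fr),np.percentile(fr,[5,50]).round(1) if len(fr) else 0,len(car),np.percentile(car,[50,97]).round(1) if len(car) else 0,len(rr),np.percentile(rr,[1,5]).round(1) if len(rr) else 0)
for f in ['scene7','side7']:
    im,w=load(f);p=w.reshape(-1,3); p=p[np.isfinite(p[:,0])]
    for nm,x,y in [('jar',487,375),('cruc',640,372),('flask',597,-388)]:
        q=p[(abs(p[:,0]-x)<60)&(abs(p[:,1]-y)<50)&(p[:,2]>8)&(p[:,2]<120)]
        if len(q)>20: print(f,nm,np.median(q,0).round(),q.min(0).round(),q.max(0).round())
E
python3 c.py
```

```text
13.4 [485.5 -63.3 229.4] x [0.987 0.161 0.   ] z [ 0. -0. -1.] F [ 0.1  0.1 -0.6] 0.6 [ 0.24  0.19 -0.18  1.95  0.04  1.01 -1.37]
push coord 469.1 F.n 0.14
-160 29 [11.5 14.4] 48 [72.6 75.1] 234 [74.9 75.2]
-140 103 [11.5 13.5] 152 [72.3 75. ] 237 [74.9 75.1]
-120 110 [11.4 13.9] 148 [72. 75.] 232 [74.9 75.1]
-100 111 [11.4 13.4] 152 [71.6 75. ] 235 [74.8 75. ]
-80 111 [11.4 13.4] 148 [71.6 75. ] 226 [74.9 75. ]
-60 116 [11.4 14.3] 150 [72. 75.] 226 [74.8 75. ]
-40 107 [11.4 13.4] 144 [71.9 75. ] 223 [74.8 75. ]
-20 114 [11.4 13.4] 149 [71.6 74.9] 221 [74.9 75. ]
0 106 [11.4 14.3] 144 [71.6 74.9] 228 [74.9 75.1]
20 108 [11.3 14.2] 146 [71.7 74.9] 218 [74.9 75. ]
40 110 [11.3 13.8] 154 [71.9 74.9] 227 [74.7 75. ]
60 114 [11.3 13.3] 138 [72.1 74.9] 231 [74.8 74.9]
80 108 [11.3 13.7] 147 [71.6 74.9] 218 [74.6 74.9]
100 112 [11.3 14.2] 136 [72.1 74.9] 223 [74.7 74.9]
120 109 [11.3 14.1] 142 [71.6 74.8] 226 [74.7 74.9]
140 107 [11.2 13.3] 146 [71.5 74.7] 227 [74.8 74.9]
160 73 [11.2 14.1] 97 [72.1 74.9] 160 [74.7 74.9]
scene7 jar [481. 380.  62.] [463. 352.   8.] [508. 397.  68.]
scene7 cruc [644. 371.  20.] [617. 352.   9.] [677. 418.  40.]
side7 jar [485. 388.  49.] [466. 350.   8.] [510. 397.  67.]
side7 cruc [642. 368.  27.] [619. 346.   8.] [664. 395.  39.]
side7 flask [ 597. -388.   46.] [ 568. -413.    8.] [ 631. -366.  112.]
```

View pics/wrist7.png

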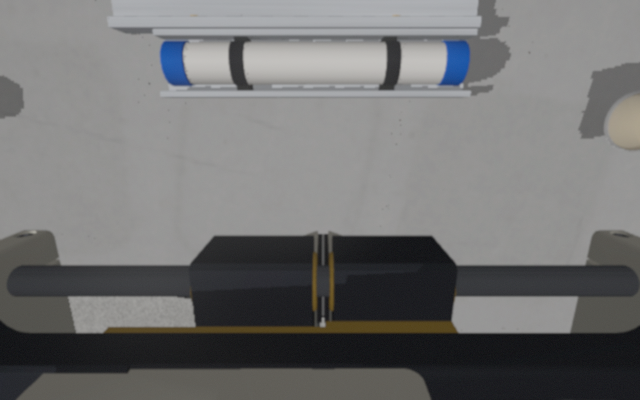

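View pics/side7.png

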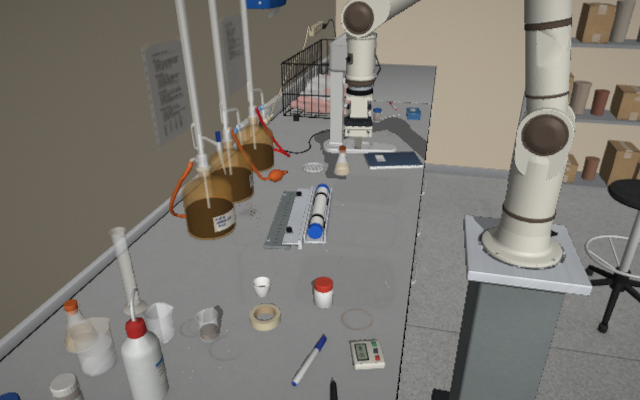

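The wrist view shows the carrier (caps at 175,62 and 455,62) with no gap to the rail's front edge along its whole length. In the side view the jar, flask and crucible stand where they were. I'm handing the job in.

```bash
python3 -c "
from cell import bot
print(bot.close_job())"
```

```text
the job is handed in; nothing more can be done
None
```

The carrier now lies flush against the rail along its whole length, and I handed the job in after about 13.5 s. No verdict was reported.

**What I did:** With the fingers shut and their side faces parallel to the rail, I pushed the carrier at its middle for about 66 mm. It squared itself against the fingers on the way. I then pressed it gently 100 mm either side of the middle, one end after the other. The tool force while pressing peaked at about 7 N, against the 20 N limit.

**Last checks, with the arm withdrawn and raised:**
- **Contact with the rail:** the gap between the carrier wall and the rail edge was 0.3 mm or less over the full 320 mm. Both end presses stopped at the same depth, to within 0.4 mm.
- **Feeler pins:** both lie well within the carrier's length (about 44 and 76 mm from its ends) and were hidden by it. I did not read their values directly; I inferred them from the closed gap.
- **Angle:** from the first pictures the rail stands about 0.01 rad out of parallel with the base plate, so the carrier does too, within the 0.065 rad allowed. I did not measure the carrier's distance from the stand's origin separately.
- **Carrier level:** it was level by the depth image, with its wall tops at about 28 mm as specified.
- **Bystanders:** the jar and crucible measured the same as at the start, to 1–3 mm, in both fixed cameras. The flask was measured only in the side camera, where it had not moved. My scene-camera measurement gave no flask reading in that last check.

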